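# Load the next tin from the gravity track into the labeller

### The arm

A 6-joint arm with a two-finger parallel gripper is mounted at the origin on the work surface. World frame = base frame: x ahead of the robot, y to its left, z up, the work surface at z = 0. Lengths are in m, angles in rad, forces in N, time in s.
With the tool pointing down it reaches from about 0.3 to 0.875 m from the base axis. Payload 6.4 kg.
Tool frame: the origin (TCP) lies where the fingers leave the gripper's body, on its centre line; the fingertips stand 64 mm ahead of it and the grasp point (between the pads) lies 45 mm ahead of it; z points along the fingers, x is the direction in which the jaws open and shut, and the axes are right-handed (so a half turn about z gives the same grasp; the last joint's range is limited). The gripper opens to 88 mm and grips with 3 to 60 N. Pads are 18 mm wide; open, the fingers measure 123 mm over their backs; the gripper's body (75 mm by 187 mm) begins 45 mm behind the grasp point.
Start: joints at [1.113, 0.181, 1.607, -0, 1.354, -0.206], TCP at [0.143, 0.557, 0.303] pointing down, gripper open.
Joint ranges: [-2.99, 2.99], [-0.89, 2.07], [0.3, 2.58], [-1.14, 4.28], [0, 2.63], [-3.12, 3.12]. Speed limits (rad/s): [2.57, 2.57, 3.01, 3.14, 3.14, 3.14].

### API

Orientations are given as a rotation vector (axis times angle).
In Python, from bench import get_obs, grab_frame, finish_job gives the robot as it stands. The module is installed in compiled form; this text tells all that it offers.
- The arm moves only by the shell command python3 -m inch 'ROWS'. ROWS is JSON, a list of rows, each a list of 3 entries, a list of its own where there are three numbers: the shift along the tool's x, y, z in units of 25 mm (1.0 is 25 mm), then the turn, a rotation vector about the tool's x, y, z in rad, then the closure in counts, from 0 (fully open) to 255 (shut). A call has 1 to 10 rows; each row is the pose to reach, as a shift and turn from the pose measured when the call began, along the tool's axes at that moment; what a row does not reach only later rows make up. A row lasts 1/12 s, in which the tool goes at most 41.7 mm and 7.16 degrees, less where a joint would pass 70% of its speed; a pose out of reach is approached as far as the arm can. A call with a gripper value outside its range is refused whole. The fingers move at their own pace and stop on an object; the grip force is fixed at half the most. Time passes only in rows, so rows that repeat a pose let the fingers close. It gives the time, the measured TCP pose, the force and the opening at its end, in the units of the state.
- get_obs(): the state, without advancing time (a new reading comes with each control period).
- grab_frame(name): name is "side" or "top"; returns a dict with "image" (480x640x3 uint8, blue, green, red), "fx", "fy", "cx", "cy" (pixels), "k1" (the pictures are not rectified: a ray, as slopes to the right and down, at radius r is drawn at 1 + k1 r^2 times it, then the intrinsics apply), "pose" (4x4, takes a point from camera to world coordinates). Camera axes: x right, y up, looking along -z (the intrinsics and any distortion apply to the point x, -y, -z); pixel columns grow to the right and rows downward; lengths in m; the calibration is good to about 2 mm. A picture is of the moment at which its call begins. There is no depth.
- finish_job(): hands the job in, once; it reports no verdict.
The state is a dict: "time": time; "joint_pos": joint angles; "qd": joint speeds; "joint_efforts": joint torques, N m; "tool_pos": TCP position; "eef_rot": TCP orientation; "force": force on the tool from outside, world axes, zero at the start; "ft_torque": the same for the moment, N m; "gripper_width": finger opening in m.
Only numpy, scipy, OpenCV 4.12 (cv2) and the standard library are available. Lean on these libraries where they do the work, as an engineer would, in place of code of your own. Each camera call takes 0.05 s, during which the arm holds its last target.

### The job

Take the end tin from the bottom of the sloped track, letting the next one roll down to the stop, and lay it gently on the two rollers of the labelling machine, between the blue collars, so that it sits down square on both rollers; do not drop it in. Leave the other tins in the track and do not disturb the other things on the table.

Things in the scene. Friction and masses are not known exactly. Their poses are not given: they have to be found in the camera images.
- tin_1_center (a point): plain unlabelled steel tin lying on its side: the END tin, lowest on the sloped track, against the stop; 73 mm diameter, 60 mm long, about 250 g, rims included; this point is its centre; y is the tin's own axis (x and z turn as it rolls)
- tin_2_center (a point): the next plain tin up the track, touching the end tin at the start; 73 mm diameter, 60 mm long, about 250 g, rims included; this point is its centre; y is the tin's own axis (x and z turn as it rolls)
- tin_3_center (a point): the third plain tin; 73 mm diameter, 60 mm long, about 250 g, rims included; this point is its centre; y is the tin's own axis (x and z turn as it rolls)
- tin_4_center (a point): the fourth and highest plain tin; 73 mm diameter, 60 mm long, about 250 g, rims included; this point is its centre; y is the tin's own axis (x and z turn as it rolls)
- rack: sloped green-painted steel tin track fixed to the table: two angle rails on low legs, 10 degree slope, tins roll freely down it. Origin on the table top straight below the centre of a tin resting at the stop; x points level along the track UPHILL, y across it along the tins' axes, z up. The rails run from 36 mm downhill to 0.31 m uphill of the origin
- stop_place (a point): resting centre of a tin at the stop, 85 mm above the table; axes as the rack's. Two stop tabs downhill, 30 mm high off the rails. Guide walls beside the tins: inner faces 64 mm, outer faces 68 mm apart, tops only 13 mm above the rails (23 mm below a tin's axis); above them both flat tin ends are free for fingers
- labeller: hand-cranked benchtop labelling machine for round containers, fixed to the table: two level black rubber rollers side by side between white side plates, label reel behind. Origin on the table top straight below the middle of the roller nest; x points from the nest to the reel, y along the rollers, z up. Side plates at y = +-80 mm, 92 mm high by the rollers
- cradle (a point): where a tin's centre belongs when seated on both rollers midway between the collars, 123 mm above the table; axes as the labeller's, the tin's axis goes along y, either way round. Rollers 30 mm diameter, axes 56 mm apart, 80 mm high. Blue collars, 48 mm diameter, tapered inside: 68 mm between them at the rollers, 82 mm at their rims
- reel (a point): centre of the paper label reel on the labeller, about 110 mm diameter, 66 mm wide, 165 mm from the nest, top 143 mm above the table
- crank (a point): middle of the crank's black grip on the labeller, 18 mm diameter, 40 mm long along y, outside the +y side plate; not needed
- labelled_1: finished tin with a red and yellow paper label, 73 mm diameter, standing 60 mm high in the tray; origin at the centre of its underside. Bystander
- labelled_2: a second finished tin, the same. Bystander
- cup: shallow round steel filling cup, 90 mm across, 45 mm high; origin at the centre of its underside. Bystander
- scissors: kitchen scissors with blue handles, 170 mm long, 10 mm high, lying flat; origin near the pivot. Bystander
Not all that is in view belongs to the job. What is shaped like the part that bears tin_4_center but green or turquoise is not meant.

How it is judged:
By the outcome, as a careful person would: the job done as asked, in the order asked, and still so for the second after the job is handed in, with the robot touching nothing.
It also fails if it takes over 40 s, if anything falls off the work surface, if the arm or the gripper's body presses on something with over 40 N, if the wrist force passes 120 N, or if a joint passes its speed limit or range.

## Working session

There is one attempt and no reset: what is moved stays moved. The work goes in short steps, Python scripts to look and compute and a shell command to move; the robot and the scene stay as the last step left them, time stands still between calls to the robot, and variables do not carry over. Pictures are saved under pics/ and viewed, and the job is handed in when it is done.

```bash
mkdir -p pics; cat > h.py <<'E'
import numpy as np,cv2
from scipy.spatial.transform import Rotation as R
from bench import get_obs,grab_frame
def ray(f,u,v):
    p=np.array([(u-f['cx'])/f['fx'],(v-f['cy'])/f['fy']]);q=p.copy()
    for _ in range(20): q=p/(1+f['k1']*(q@q))
    P=np.array(f['pose']);d=P[:3,:3]@np.array([q[0],-q[1],-1]);return P[:3,3],d
def onz(f,u,v,z):
    o,d=ray(f,u,v);return o+d*(z-o[2])/d[2]
def proj(f,X):
    P=np.array(f['pose']);c=P[:3,:3].T@(np.array(X)-P[:3,3]);x=c[0]/-c[2];y=-c[1]/-c[2];s=1+f['k1']*(x*x+y*y)
    return np.array([f['fx']*x*s+f['cx'],f['fy']*y*s+f['cy']])
E
python3 - <<'E'
from h import *
o=get_obs();print(o)
for n in('side','top'):
    f=grab_frame(n);cv2.imwrite(f'pics/{n}0.png',f['image']);print({k:v for k,v in f.items() if k!='image'})
E
```

```text
{'time': 0.0, 'joint_pos': array([ 1.11269501e+00,  1.81522934e-01,  1.60798123e+00, -2.56477582e-05,
        1.35379148e+00, -2.06307669e-01]), 'qd': array([ 3.00891198e-04, -9.62571895e-04,  1.85682326e-04,  1.59222918e-03,
       -2.35843998e-05, -7.71728389e-04]), 'joint_efforts': array([-1.86761856e-03, -4.33866870e+01, -3.41842604e+01,  6.99729170e-02,
        3.88817803e-02, -7.12107953e-05]), 'tool_pos': array([0.14306128, 0.55648798, 0.30183316]), 'eef_rot': array([ 2.48218086e+00,  1.92446123e+00, -2.38721291e-03]), 'force': array([-0.27123916,  0.50313182,  0.36494399]), 'ft_torque': array([-0.02526012, -0.01202799, -0.02217263]), 'gripper_width': 0.08830841535462655}
{'fx': 578.3786537031866, 'fy': 578.3786537031866, 'cx': 316.6872443302085, 'cy': 244.59204758418338, 'k1': -0.1511509941135908, 'pose': array([[ 0.80782389,  0.36107092, -0.46588449, -0.12222099],
       [-0.58916168,  0.51821425, -0.61995363, -0.94100501],
       [ 0.01758075,  0.77529464,  0.631355  ,  1.0868898 ],
       [ 0.        ,  0.        ,  0.        ,  1.        ]])}
{'fx': 441.0436141805195, 'fy': 441.0436141805195, 'cx': 316.0060633925641, 'cy': 245.6670562367597, 'k1': -0.02906318645192544, 'pose': array([[ 3.20289018e-02,  9.77220307e-01, -2.09796618e-01,
         3.13933257e-01],
       [-9.99485897e-01,  3.10115910e-02, -8.13778217e-03,
         2.64771834e-02],
       [-1.44627908e-03,  2.09949405e-01,  9.77711182e-01,
         1.49800072e+00],
       [ 0.00000000e+00,  0.00000000e+00,  0.00000000e+00,
         1.00000000e+00]])}
```

View pics/side0.png

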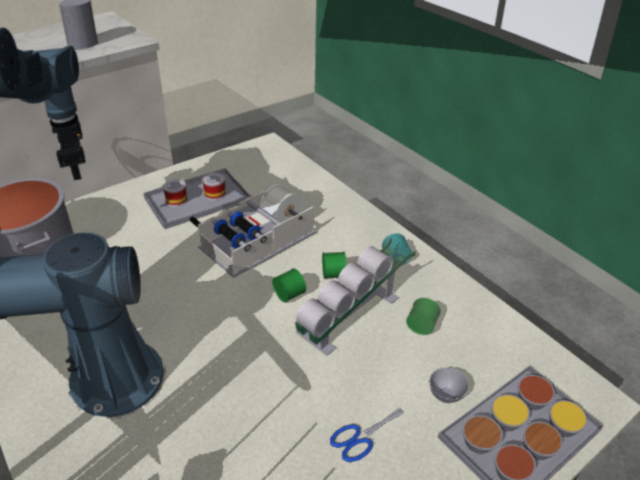

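View pics/top0.png

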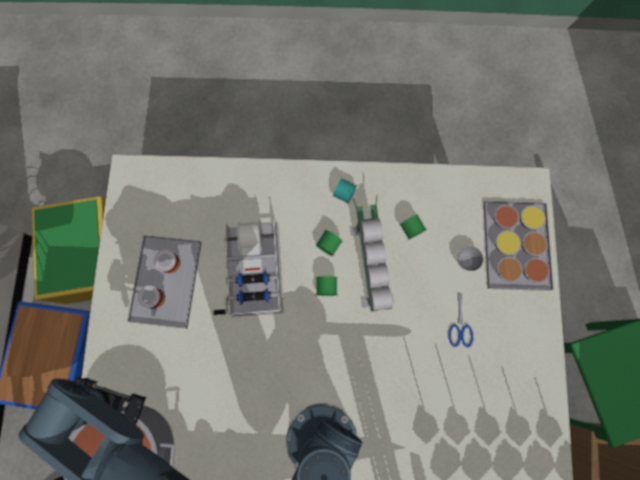

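The side view shows the end tin near (315,317) and the roller nest near (237,229). In the top view the end tin is near (379,298) and the nest near (253,288). I'll zoom in on both.

```bash
python3 - <<'E'
from h import *
a=cv2.imread('pics/top0.png');b=cv2.imread('pics/side0.png')
cv2.imwrite('pics/c1.png',cv2.resize(a[200:330,210:410],None,fx=4,fy=4,interpolation=cv2.INTER_CUBIC))
cv2.imwrite('pics/c2.png',cv2.resize(b[170:360,185:425],None,fx=3.3,fy=3.1,interpolation=cv2.INTER_CUBIC))
E
```

```text
(no output)
```

View pics/c1.png

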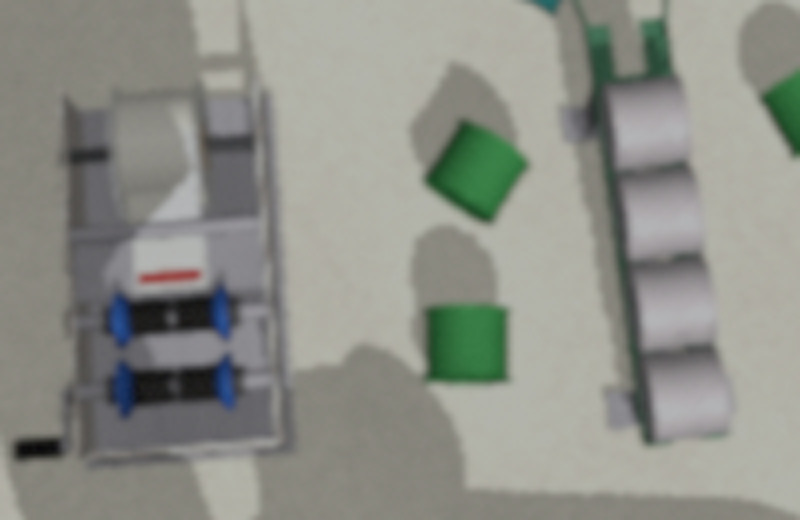

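View pics/c2.png

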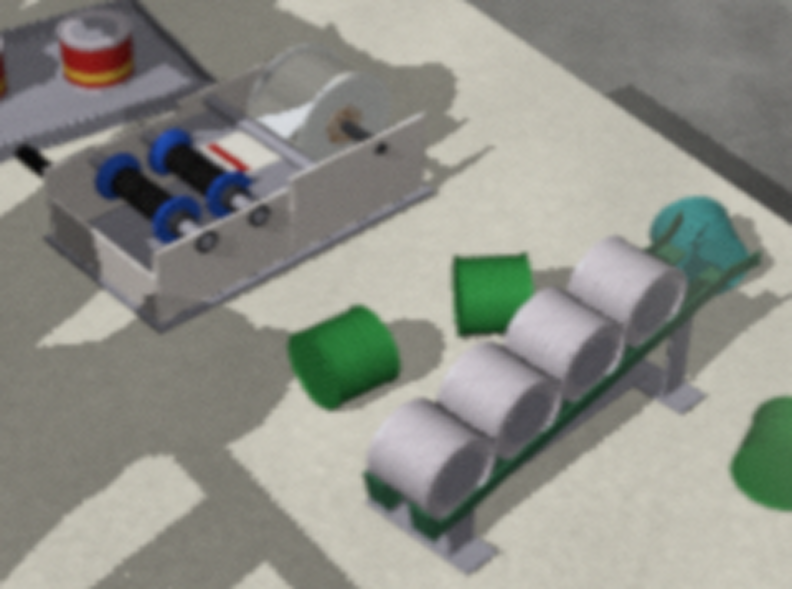

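```bash
python3 - <<'E'
from h import *
F={n:grab_frame(n) for n in('side','top')}
for n,box in(('side',(185,170,300,290)),('top',(215,200,300,330))):
    f=F[n];im=f['image'];h=cv2.cvtColor(im,cv2.COLOR_BGR2HSV)
    m=cv2.inRange(h,(100,130,50),(130,255,255));k=np.zeros_like(m);x0,y0,x1,y1=box;k[y0:y1,x0:x1]=255;m&=k
    N,l,s,c=cv2.connectedComponentsWithStats(m)
    for i in range(1,N):
        if s[i,4]>8: print(n,s[i],c[i].round(1),onz(f,*c[i],.08).round(4))
    # tin mask
    m=cv2.inRange(h,(120,5,90),(179,60,255)); 
    x0,y0,x1,y1=(285,230,410,350) if n=='side' else (350,205,405,320)
    k[:]=0;k[y0:y1,x0:x1]=255;m&=k
    cv2.imwrite(f'pics/m_{n}.png',cv2.resize(np.hstack([cv2.cvtColor(m,cv2.COLOR_GRAY2BGR)[y0:y1,x0:x1],im[y0:y1,x0:x1]]),None,fx=3,fy=3,interpolation=cv2.INTER_NEAREST))
E
```

```text
side [230 212  13  14  92] [234.9 217.5] [0.4984 0.2861 0.08  ]
side [214 220  13  14  83] [218.9 225.3] [0.4419 0.2796 0.08  ]
side [247 226  14  14  93] [252.1 231.2] [0.5059 0.2012 0.08  ]
side [231 233  15  15 106] [236.7 238.9] [0.4525 0.1956 0.08  ]
top [262 273   5  11  42] [264.3 277.6] [0.5072 0.2024 0.08  ]
top [237 274   6  12  54] [239.8 279.5] [0.4983 0.2815 0.08  ]
top [239 291   5  12  41] [240.7 296.8] [0.4427 0.2749 0.08  ]
top [263 290   5  12  41] [265.4 295.3] [0.4499 0.1956 0.08  ]
```

View pics/m_top.png

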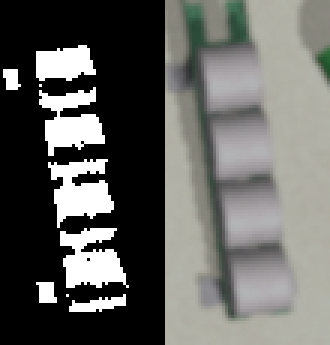

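View pics/m_side.png

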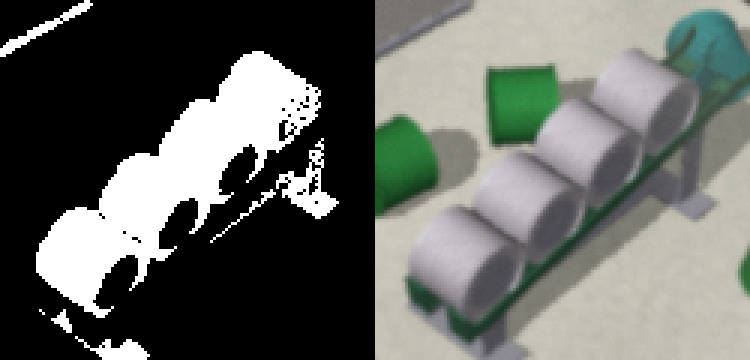

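```bash
python3 - <<'E'
from h import *
F={n:grab_frame(n) for n in('side','top')}
a=F['side']['image'][245:355,285:405];cv2.imwrite('pics/s6.png',cv2.resize(a,None,fx=5,fy=5,interpolation=cv2.INTER_CUBIC))
a=F['top']['image'][215:315,350:405];cv2.imwrite('pics/t6.png',cv2.resize(a,None,fx=6,fy=6,interpolation=cv2.INTER_CUBIC))
E
```

```text
(no output)
```

View pics/s6.png

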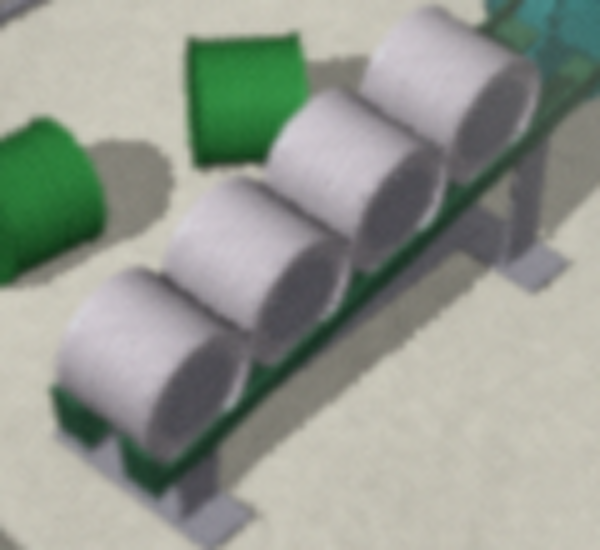

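View pics/t6.png

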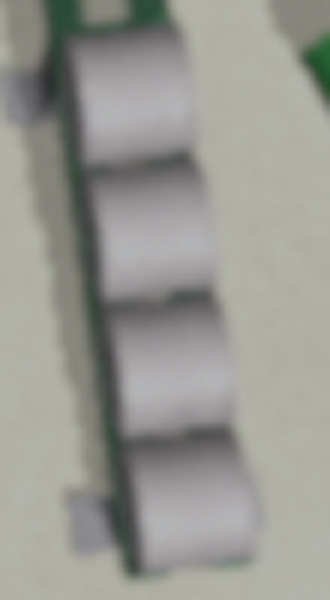

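```bash
python3 - <<'E'
from h import *
F={n:grab_frame(n) for n in('side','top')};s=F['side'];t=F['top']
S=lambda x,y:(285+(x+.5)/5-.5,245+(y+.5)/5-.5)
T=lambda x,y:(350+(x+.5)/6-.5,215+(y+.5)/6-.5)
fc=[onz(s,*S(*p),.085+.0127*i) for i,p in enumerate([(199,397),(301,297),(401,203),(496,110)])]
print('faces',np.round(fc,4))
ct=[onz(t,*T(*p),.0914+.0127*i) for i,p in enumerate([(181,434),(160,297),(138,160)])]
print('contacts top',np.round(ct,4))
for l,r,z in [((136,500),(253,498),.1215),((114,370),(232,365),.134),((95,232),(212,226),.147),((76,92),(190,90),.16)]:
    a=onz(t,*T(*l),z);b=onz(t,*T(*r),z);print('top line',a.round(4),b.round(4),((a+b)/2).round(4),np.linalg.norm(a-b))
d=fc[3]-fc[0];print('dir side',np.degrees(np.arctan2(d[1],d[0])),np.hypot(*d[:2]))
d=ct[2]-ct[0];print('dir top',np.degrees(np.arctan2(d[1],d[0])),np.hypot(*d[:2]))
E
```

```text
faces [[ 0.4575 -0.2068  0.085 ]
 [ 0.5296 -0.1919  0.0977]
 [ 0.6023 -0.1785  0.1104]
 [ 0.6765 -0.1633  0.1231]]
contacts top [[ 0.4873 -0.17    0.0914]
 [ 0.5588 -0.1568  0.1041]
 [ 0.6306 -0.1431  0.1168]]
top line [ 0.4485 -0.1425  0.1215] [ 0.4514 -0.2033  0.1215] [ 0.4499 -0.1729  0.1215] 0.060861724847468886
top line [ 0.5143 -0.1291  0.134 ] [ 0.5189 -0.1905  0.134 ] [ 0.5166 -0.1598  0.134 ] 0.06152849557330392
top line [ 0.5845 -0.1172  0.147 ] [ 0.5896 -0.1782  0.147 ] [ 0.5871 -0.1477  0.147 ] 0.06112763243088228
top line [ 0.656  -0.1053  0.16  ] [ 0.659  -0.1648  0.16  ] [ 0.6575 -0.135   0.16  ] 0.059517821140496
dir side 11.238309834562473 0.22330337341436113
dir top 10.621597797556491 0.14576745750503708
```

```bash
cat >> h.py <<'E'
def goal(p,yaw):
    o=get_obs();Rt=R.from_rotvec(o['eef_rot']);M=Rt.as_matrix()
    c,s=np.cos(np.radians(yaw)),np.sin(np.radians(yaw))
    G=np.array([[c,s,0],[s,-c,0],[0,0,-1]])
    print('shift',(M.T@(np.array(p)-o['tool_pos'])/.025).round(3),'turn',R.from_matrix(M.T@G).as_rotvec().round(4))
def st():
    o=get_obs();M=R.from_rotvec(o['eef_rot']).as_matrix()
    print('t',o['time'],'p',o['tool_pos'].round(4),'yawx',np.degrees(np.arctan2(M[1,0],M[0,0])).round(2),'z',M[:,2].round(3),'q',o['joint_pos'].round(2),'F',o['force'].round(1),'w',round(o['gripper_width'],4))
E
python3 - <<'E'
from h import *
st()
for y in(100.9,-79.1):
  goal((.43,.1,.30),y);goal((.452,-.1762,.25),y)
E
```

```text
t 0.4 p [0.1432 0.5568 0.3026] yawx 75.57 z [-0. -0. -1.] q [ 1.11  0.18  1.61 -0.    1.35 -0.21] F [-0.4 -0.6  0.8] w 0.088
shift [-14.839  15.662   0.106] turn [-1.000e-04  2.000e-04 -4.421e-01]
shift [-25.319  19.267   2.109] turn [-1.000e-04  2.000e-04 -4.421e-01]
shift [-14.839  15.662   0.106] turn [3.0000e-04 1.0000e-04 2.6995e+00]
shift [-25.319  19.267   2.109] turn [3.0000e-04 1.0000e-04 2.6995e+00]
```

```bash
python3 -m inch '[[[-14.8,15.6,0],[0,0,-0.442],0],[[-14.8,15.6,0],[0,0,-0.442],0],[[-14.8,15.6,0],[0,0,-0.442],0],[[-14.8,15.6,0],[0,0,-0.442],0],[[-14.8,15.6,0],[0,0,-0.442],0],[[-14.8,15.6,0],[0,0,-0.442],0],[[-14.8,15.6,0],[0,0,-0.442],0],[[-14.8,15.6,0],[0,0,-0.442],0],[[-14.8,15.6,0],[0,0,-0.442],0],[[-14.8,15.6,0],[0,0,-0.442],0]]'; python3 - <<'E'
from h import *
st()
goal((.452,-.1762,.25),100.9)
E
```

```text
time: 1.23
tool_pos: [0.3607, 0.2091, 0.3031]
eef_rot: [2.0, 2.422, 0.001]
force: [1.1, 0.4, -0.2]
gripper_width: 0.0883
t 1.2333 p [0.3607 0.2091 0.3031] yawx 100.91 z [ 0.001  0.    -1.   ] q [ 0.24 -0.2   1.98 -0.    1.36 -1.52] F [ 1.1  0.4 -0.2] w 0.0883
shift [-15.826   0.663   2.127] turn [0.0011 0.0001 0.0002]
```

```bash
python3 -m inch '[[[-15.8,0.66,0],[0,0,0],0],[[-15.8,0.66,0],[0,0,0],0],[[-15.8,0.66,0],[0,0,0],0],[[-15.8,0.66,0],[0,0,0],0],[[-15.8,0.66,0],[0,0,0],0],[[-15.8,0.66,0],[0,0,0],0],[[-15.8,0.66,0],[0,0,0],0],[[-15.8,0.66,0],[0,0,0],0],[[-15.8,0.66,1],[0,0,0],0],[[-15.8,0.66,2.1],[0,0,0],0]]'; python3 - <<'E'
from h import *
st()
goal((.452,-.1762,.135),100.9)
for n in('side','top'):
    f=grab_frame(n);i=f['image'];i=i[200:360,270:430] if n=='side' else i[200:340,320:460]
    cv2.imwrite(f'pics/{n}1.png',cv2.resize(i,None,fx=3.7,fy=3.7,interpolation=cv2.INTER_CUBIC))
E
```

```text
time: 2.07
tool_pos: [0.4542, -0.1793, 0.2574]
eef_rot: [1.995, 2.411, 0.002]
force: [0.9, -0.2, 0.1]
gripper_width: 0.0883
t 2.0667 p [ 0.4542 -0.1793  0.2574] yawx 100.78 z [ 0.01  -0.007 -1.   ] q [-0.62  0.03  1.87  0.    1.23 -2.38] F [ 0.9 -0.2  0.1] w 0.0883
shift [ 0.182 -0.103  4.895] turn [ 0.0085  0.0087 -0.0021]
```

View pics/side1.png

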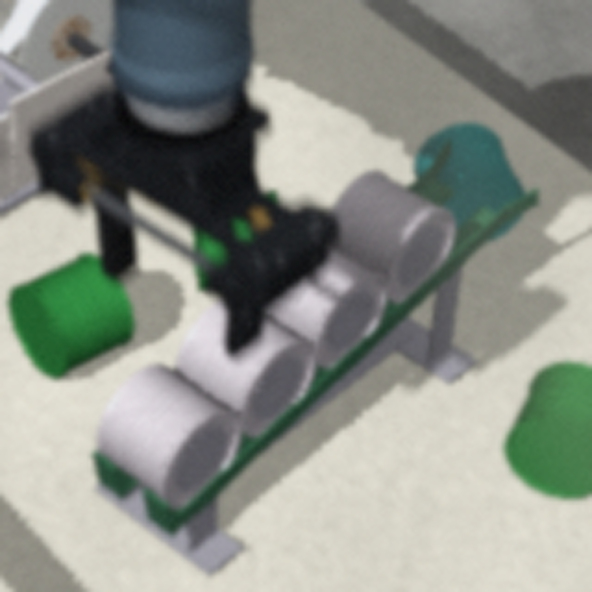

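View pics/top1.png

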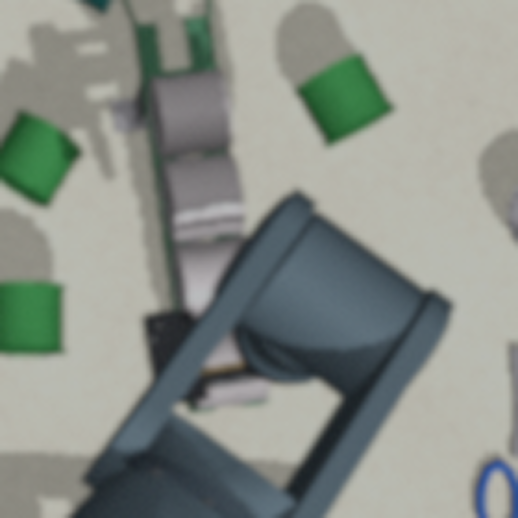

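The gripper is above the end tin, with the fingers straddling the tin axis. I'll lower it partway with the tilt correction and check the centring.

```bash
python3 -m inch '[[[0.18,-0.1,0.2],[0.008,0.008,-0.002],0],[[0.18,-0.1,0.8],[0.008,0.008,-0.002],0],[[0.18,-0.1,1.6],[0.008,0.008,-0.002],0],[[0.18,-0.1,2.3],[0.008,0.008,-0.002],0],[[0.18,-0.1,3],[0.008,0.008,-0.002],0],[[0.18,-0.1,3.4],[0.008,0.008,-0.002],0],[[0.18,-0.1,3.4],[0.008,0.008,-0.002],0],[[0.18,-0.1,3.4],[0.008,0.008,-0.002],0]]'; python3 - <<'E'
from h import *
st()
goal((.452,-.1762,.135),100.9)
for n in('side','top'):
    f=grab_frame(n);i=f['image'];i=i[200:360,270:430] if n=='side' else i[200:340,320:460]
    cv2.imwrite(f'pics/{n}2.png',cv2.resize(i,None,fx=3.7,fy=3.7,interpolation=cv2.INTER_CUBIC))
E
```

```text
time: 2.83
tool_pos: [0.446, -0.1709, 0.1641]
eef_rot: [-1.99, -2.407, 0.002]
force: [0.9, 0.6, 0.6]
gripper_width: 0.0878
t 2.8333 p [ 0.446  -0.1709  0.1641] yawx 100.83 z [-0.015  0.011 -1.   ] q [-0.62  0.15  1.95  0.    1.06 -2.38] F [0.9 0.6 0.6] w 0.0878
shift [-0.268  0.212  1.159] turn [-0.0128 -0.0134 -0.0011]
```

View pics/side2.png

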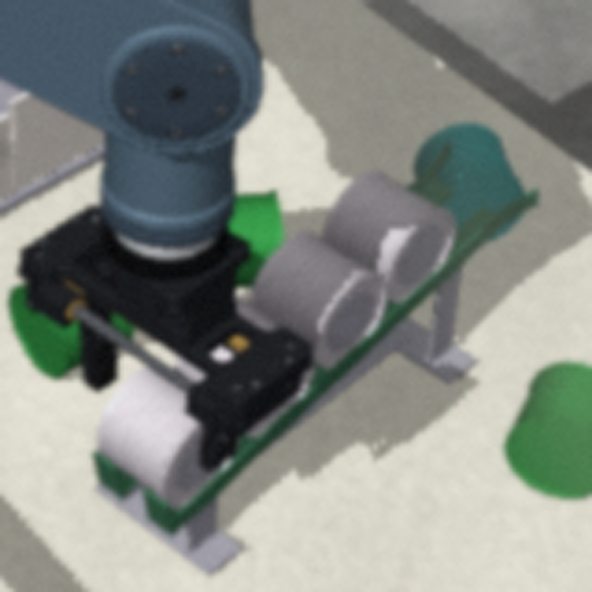

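The fingers straddle the tin, with the near finger at crop (222,450) in front of the end face. The pose is about 6 mm off because the arm is still settling, so I'll correct it before going deeper.

```bash
python3 - <<'E'
from h import *
st();goal((.452,-.1762,.160),100.9)
E
python3 -m inch '[[[-0.27,0.21,0.1],[-0.013,-0.013,0],0],[[-0.27,0.21,0.1],[-0.013,-0.013,0],0],[[-0.27,0.21,0.1],[-0.013,-0.013,0],0],[[-0.27,0.21,0.1],[-0.013,-0.013,0],0],[[-0.27,0.21,0.1],[-0.013,-0.013,0],0],[[-0.27,0.21,0.1],[-0.013,-0.013,0],0]]'; python3 - <<'E'
from h import *
st();goal((.452,-.1762,.135),100.9)
E
```

```text
t 2.9333 p [ 0.4465 -0.1716  0.1649] yawx 100.81 z [-0.013  0.01  -1.   ] q [-0.62  0.15  1.95  0.    1.06 -2.38] F [ 0.2 -0.4  0.2] w 0.0885
shift [-0.222  0.183  0.19 ] turn [-0.0114 -0.0119 -0.0016]
time: 3.43
tool_pos: [0.4529, -0.1773, 0.1623]
eef_rot: [2.001, 2.419, 0.001]
force: [-1.1, -0.3, -0.1]
gripper_width: 0.0884
t 3.4333 p [ 0.4529 -0.1773  0.1623] yawx 100.81 z [ 0.002 -0.001 -1.   ] q [-0.62  0.17  1.94  0.    1.03 -2.38] F [-1.1 -0.3 -0.1] w 0.0884
shift [ 0.05  -0.028  1.091] turn [ 0.0016  0.0011 -0.0016]
```

```bash
python3 -m inch '[[[0.05,-0.03,0.3],[0,0,0],0],[[0.05,-0.03,0.6],[0,0,0],0],[[0.05,-0.03,0.9],[0,0,0],0],[[0.05,-0.03,1.08],[0,0,0],0],[[0.05,-0.03,1.08],[0,0,0],0],[[0.05,-0.03,1.08],[0,0,0],0]]'; python3 - <<'E'
from h import *
st();goal((.452,-.1762,.135),100.9)
for n in('side','top'):
    f=grab_frame(n);i=f['image'];i=i[270:360,285:365] if n=='side' else i[270:320,350:430]
    cv2.imwrite(f'pics/{n}3.png',cv2.resize(i,None,fx=6.6,fy=6.6,interpolation=cv2.INTER_CUBIC))
E
```

```text
time: 3.93
tool_pos: [0.4516, -0.176, 0.1346]
eef_rot: [2.002, 2.42, 0.001]
force: [0.8, -0.5, 0.2]
gripper_width: 0.0881
t 3.9333 p [ 0.4516 -0.176   0.1346] yawx 100.8 z [ 0.001  0.    -1.   ] q [-0.62  0.21  1.95  0.    0.97 -2.38] F [ 0.8 -0.5  0.2] w 0.0881
shift [-0.009  0.013 -0.015] turn [ 0.0006  0.0001 -0.0017]
```

View pics/side3.png

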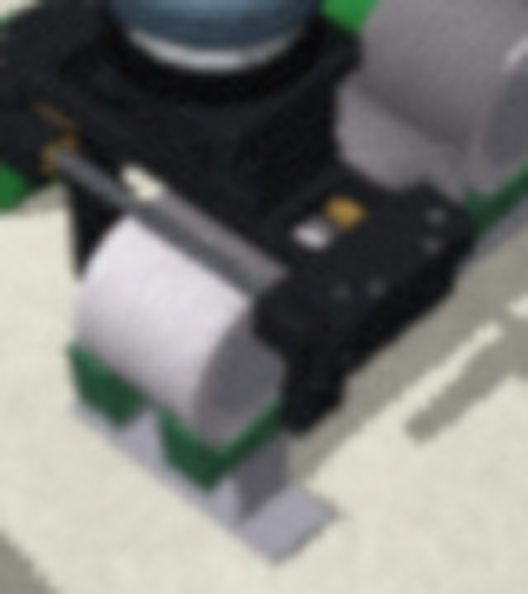

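View pics/top3.png

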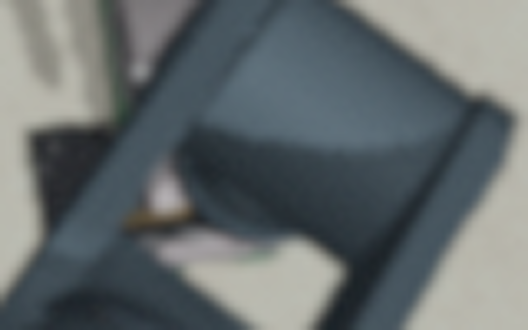

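The fingers sit beside both end faces; the near one is at crop (310,390), clear of the rail. I'll close gradually and watch the lateral force.

```bash
python3 -m inch '[[[0,0,0],[0,0,0],50],[[0,0,0],[0,0,0],60],[[0,0,0],[0,0,0],65],[[0,0,0],[0,0,0],70],[[0,0,0],[0,0,0],73]]';  python3 -m inch '[[[0,0,0],[0,0,0],76],[[0,0,0],[0,0,0],78],[[0,0,0],[0,0,0],80],[[0,0,0],[0,0,0],80]]'; python3 - <<'E'
from h import *
st()
E
```

```text
time: 4.45
tool_pos: [0.4519, -0.1754, 0.1354]
eef_rot: [2.003, 2.42, 0.003]
force: [-0.6, 5.9, 4.4]
gripper_width: 0.0629
time: 4.78
tool_pos: [0.4517, -0.1744, 0.1353]
eef_rot: [-2.002, -2.419, -0.005]
force: [-0.1, 6.6, 4.6]
gripper_width: 0.0605
t 4.7833 p [ 0.4517 -0.1744  0.1353] yawx 100.77 z [ 0.001  0.003 -1.   ] q [-0.62  0.21  1.96  0.    0.98 -2.38] F [-0.1  6.6  4.6] w 0.0605
```

The +y finger touched first, so the tin sits 2–3 mm further toward +y. I'll shift along the jaws and close again.

```bash
python3 -m inch '[[[0,0,0],[0,0,0],66],[[0.08,0,0],[0,0,0],66],[[0.08,0,0],[0,0,0],66],[[0.08,0,0],[0,0,0],66]]';  python3 -m inch '[[[0,0,0],[0,0,0],76],[[0,0,0],[0,0,0],79],[[0,0,0],[0,0,0],82],[[0,0,0],[0,0,0],82]]'; python3 - <<'E'
from h import *
st();goal((.452,-.1742,.135),100.9)
E
```

```text
time: 5.12
tool_pos: [0.4514, -0.1726, 0.1354]
eef_rot: [-2.002, -2.419, -0.004]
force: [-0.9, 0.3, -0.3]
gripper_width: 0.0653
time: 5.45
tool_pos: [0.4515, -0.1732, 0.1355]
eef_rot: [-2.003, -2.42, -0.003]
force: [-0.8, -4.7, -0.9]
gripper_width: 0.0601
t 5.45 p [ 0.4515 -0.1732  0.1355] yawx 100.76 z [ 0.001  0.002 -1.   ] q [-0.61  0.21  1.96  0.    0.98 -2.37] F [-0.8 -4.7 -0.9] w 0.0601
shift [-0.044  0.014  0.019] turn [ 0.0015 -0.0017 -0.0024]
```

```bash
python3 -m inch '[[[0,0,0],[0,0,0],120],[[0,0,0],[0,0,0],255],[[0,0,0],[0,0,0],255],[[0,0,0],[0,0,0],255],[[0,0,0],[0,0,0],255]]'; python3 - <<'E'
from h import *
st()
E
python3 -m inch '[[[0,0,-1.2],[0,0,0],255],[[0,0,-2.6],[0,0,0],255],[[0,0,-4],[0,0,0],255],[[0,0,-4.8],[0,0,0],255],[[0,0,-5],[0,0,0],255],[[0,0,-5],[0,0,0],255],[[0,0,-5],[0,0,0],255]]'; python3 - <<'E'
from h import *
st()
goal((.4746,.2395,.26),96.1)
for n in('side','top'):
    f=grab_frame(n);i=f['image'];i=i[200:360,270:430] if n=='side' else i[200:340,320:460]
    cv2.imwrite(f'pics/{n}4.png',cv2.resize(i,None,fx=3.7,fy=3.7,interpolation=cv2.INTER_CUBIC))
E
```

```text
time: 5.87
tool_pos: [0.4514, -0.1732, 0.1355]
eef_rot: [-2.003, -2.42, -0.003]
force: [0.4, -2.2, -0.4]
gripper_width: 0.06
t 5.8667 p [ 0.4514 -0.1732  0.1355] yawx 100.76 z [ 0.001  0.002 -1.   ] q [-0.61  0.21  1.96  0.    0.98 -2.37] F [ 0.4 -2.2 -0.4] w 0.06
time: 6.45
tool_pos: [0.4506, -0.1727, 0.2588]
eef_rot: [-2.001, -2.418, -0.003]
force: [-0.7, 0.1, -4.0]
gripper_width: 0.0597
t 6.45 p [ 0.4506 -0.1727  0.2588] yawx 100.77 z [-0.001  0.004 -1.   ] q [-0.61  0.02  1.88  0.    1.25 -2.37] F [-0.7  0.1 -4. ] w 0.0597
shift [1.6017e+01 4.0260e+00 1.1000e-02] turn [-0.0003 -0.0037  0.0815]
```

View pics/side4.png

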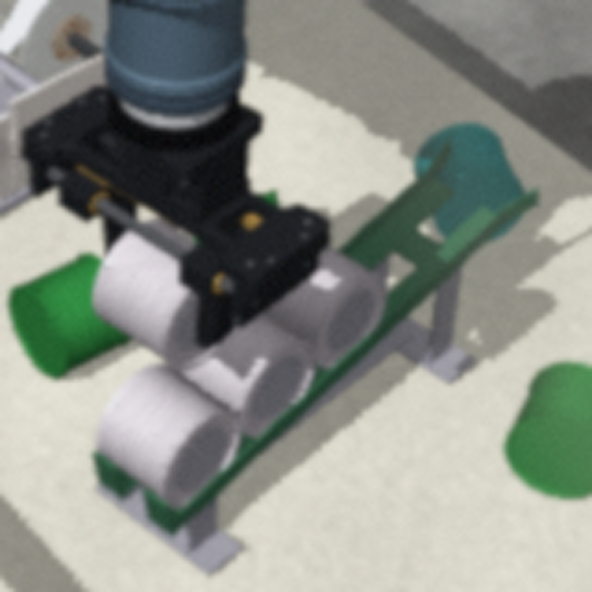

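The tin is held, and the other three have rolled down with the next one against the stop at crop (165,435). Now I'll carry it to the labeller.

```bash
python3 -m inch '[[[16,4,-0.4],[0,0,0.08],255],[[16,4,-0.4],[0,0,0.08],255],[[16,4,-0.4],[0,0,0.08],255],[[16,4,-0.4],[0,0,0.08],255],[[16,4,-0.4],[0,0,0.08],255],[[16,4,-0.4],[0,0,0.08],255],[[16,4,-0.4],[0,0,0.08],255],[[16,4,-0.4],[0,0,0.08],255],[[16,4,-0.4],[0,0,0.08],255],[[16,4,-0.4],[0,0,0.08],255]]'; python3 - <<'E'
from h import *
st()
goal((.4746,.2395,.23),96.1)
E
```

```text
time: 7.38
tool_pos: [0.4725, 0.2413, 0.2678]
eef_rot: [-2.093, -2.333, 0.001]
force: [1.6, -0.6, -2.3]
gripper_width: 0.0595
t 7.3833 p [0.4725 0.2413 0.2678] yawx 96.21 z [-0.006  0.004 -1.   ] q [ 0.25  0.12  1.75  0.01  1.28 -1.44] F [ 1.6 -0.6 -2.3] w 0.0595
shift [-0.089  0.084  1.51 ] turn [-0.0054 -0.0046  0.002 ]
```

```bash
python3 -m inch '[[[-0.09,0.08,0.2],[-0.005,-0.005,0],255],[[-0.09,0.08,0.8],[-0.005,-0.005,0],255],[[-0.09,0.08,1.4],[-0.005,-0.005,0],255],[[-0.09,0.08,1.9],[-0.005,-0.005,0],255],[[-0.09,0.08,1.9],[-0.005,-0.005,0],255],[[-0.09,0.08,1.9],[-0.005,-0.005,0],255],[[-0.09,0.08,1.9],[-0.005,-0.005,0],255]]'; python3 - <<'E'
from h import *
st()
goal((.4746,.2395,.20),96.1)
for n in('side','top'):
    f=grab_frame(n);i=f['image'];i=i[150:300,180:340] if n=='side' else i[240:330,200:310]
    cv2.imwrite(f'pics/{n}5.png',cv2.resize(i,None,fx=4 if n=='side' else 6,fy=4 if n=='side' else 6,interpolation=cv2.INTER_CUBIC))
E
```

```text
time: 7.97
tool_pos: [0.4744, 0.2393, 0.2199]
eef_rot: [-2.098, -2.338, 0.002]
force: [0.5, 0.0, -3.1]
gripper_width: 0.0602
t 7.9667 p [0.4744 0.2393 0.2199] yawx 96.19 z [-0.001 -0.001 -1.   ] q [ 0.24  0.18  1.79 -0.    1.18 -1.44] F [ 0.5  0.  -3.1] w 0.0602
shift [0.01  0.009 0.797] turn [-0.0014  0.0005  0.0016]
```

View pics/side5.png

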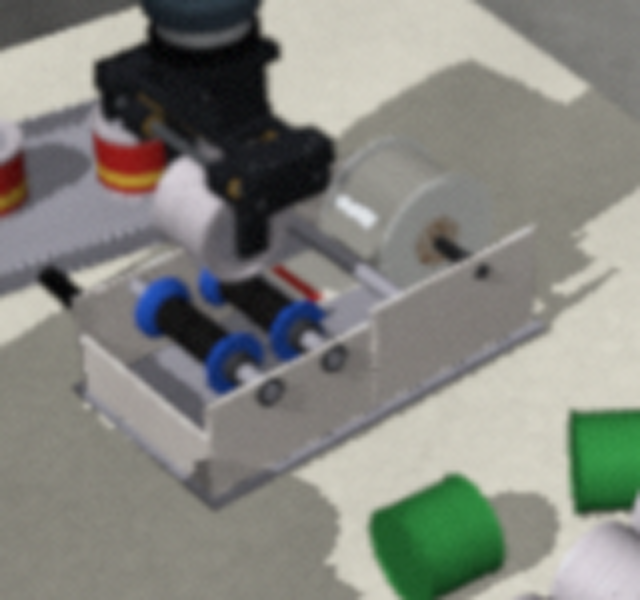

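View pics/top5.png

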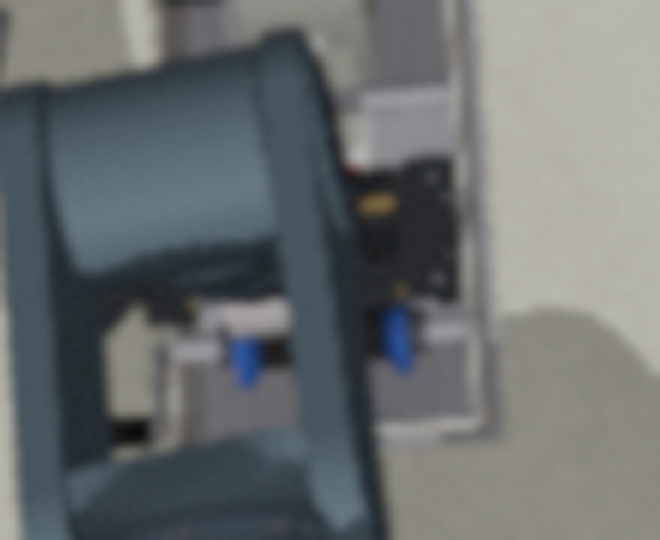

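```bash
python3 -m inch '[[[0,0,0.3],[0,0,0],255],[[0,0,0.7],[0,0,0],255],[[0,0,1.1],[0,0,0],255],[[0,0,1.4],[0,0,0],255],[[0,0,1.52],[0,0,0],255],[[0,0,1.52],[0,0,0],255],[[0,0,1.52],[0,0,0],255]]'; python3 - <<'E'
from h import *
st()
goal((.4746,.2395,.1735),96.1)
for n in('side','top'):
    f=grab_frame(n);i=f['image'];i=i[190:270,200:290] if n=='side' else i[260:310,225:285]
    cv2.imwrite(f'pics/{n}6.png',cv2.resize(i,None,fx=7 if n=='side' else 10,fy=7 if n=='side' else 10,interpolation=cv2.INTER_CUBIC))
E
```

```text
time: 8.65
tool_pos: [0.4749, 0.2394, 0.1825]
eef_rot: [2.098, 2.338, -0.0]
force: [0.8, -0.6, -4.1]
gripper_width: 0.0598
t 8.65 p [0.4749 0.2394 0.1825] yawx 96.19 z [ 0. -0. -1.] q [ 0.24  0.23  1.81 -0.    1.1  -1.44] F [ 0.8 -0.6 -4.1] w 0.0598
shift [ 0.007 -0.01   0.361] turn [-0.      0.0003  0.0016]
```

View pics/side6.png

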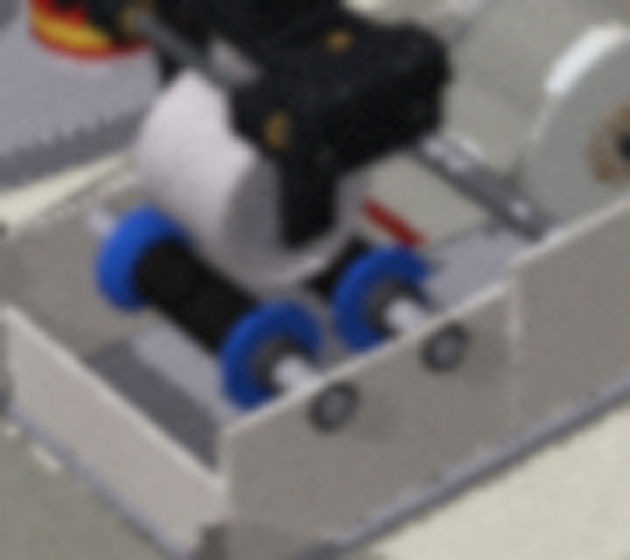

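View pics/top6.png

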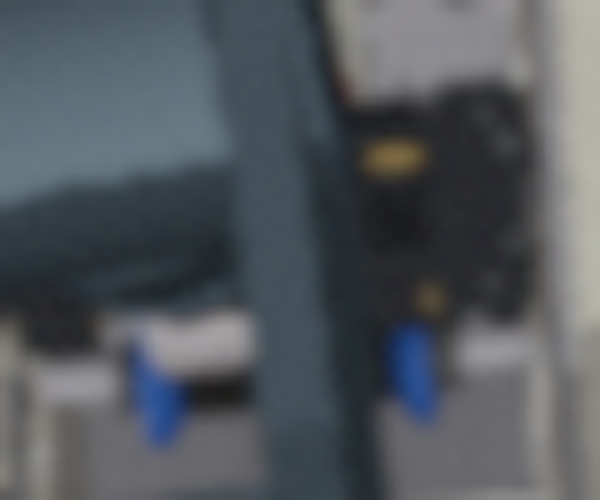

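```bash
python3 - <<'E'
from h import *
s=grab_frame('side');t=grab_frame('top')
th=np.radians(6.1);ex=np.array([np.cos(th),np.sin(th),0]);ey=np.array([-np.sin(th),np.cos(th),0]);c=np.array([.4749,.2394,.132])
L=lambda p:(round(float((p-c)@ex),4),round(float((p-c)@ey),4))
ez=np.array([0,0,1.])
# side: outlines of near/far face predicted, in crop coordinates
for n,y in(('near',-.03),('far',.03)):
    P=np.array([proj(s,c+ey*y+.0365*(np.cos(a)*ex+np.sin(a)*ez)) for a in np.linspace(0,2*np.pi,60)])
    i=s['image'] if n=='near' else i
    P7=(P-[200,190])*7+3
    if n=='near': im=cv2.resize(s['image'][190:270,200:290],None,fx=7,fy=7,interpolation=cv2.INTER_CUBIC)
    cv2.polylines(im,[P7.astype(int)],True,(0,255,0) if n=='near' else (0,255,255),1)
cv2.imwrite('pics/ov.png',im)
print(L(onz(t,239.8,293.5,.135)))
E
```

```text
(-0.024, 0.0319)
```

View pics/ov.png

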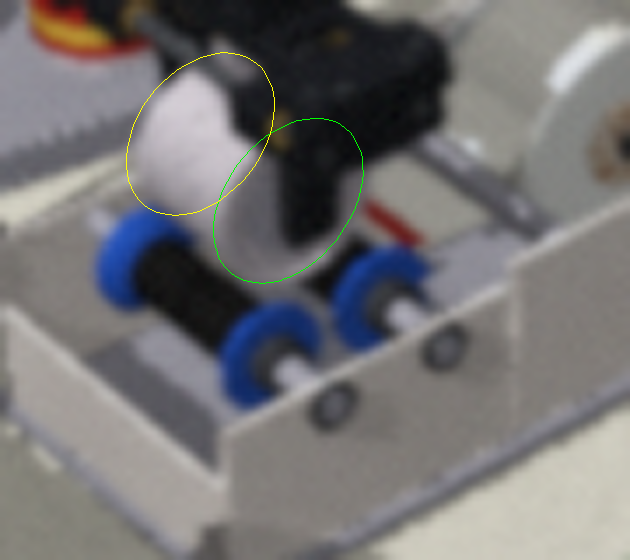

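The projected outline agrees with the seen tin to about 1 px (2 mm), so the position is fine with the ±4 mm gap. I'll lower it gently and watch the force.

```bash
python3 -m inch '[[[0.02,0,0.08],[0,0,0],255],[[0.02,0,0.16],[0,0,0],255],[[0.02,0,0.24],[0,0,0],255],[[0.02,0,0.24],[0,0,0],255]]'; python3 -m inch '[[[0,0,0.04],[0,0,0],255],[[0,0,0.08],[0,0,0],255],[[0,0,0.08],[0,0,0],255]]'; python3 - <<'E'
from h import *
st()
E
```

```text
time: 9.18
tool_pos: [0.4749, 0.2399, 0.1769]
eef_rot: [2.098, 2.338, 0.001]
force: [-0.8, 0.6, -3.7]
gripper_width: 0.0602
time: 9.43
tool_pos: [0.4749, 0.2399, 0.1749]
eef_rot: [2.098, 2.338, 0.001]
force: [-1.3, 0.3, -1.5]
gripper_width: 0.0598
t 9.4333 p [0.4749 0.2399 0.1749] yawx 96.2 z [ 0.001 -0.    -1.   ] q [ 0.24  0.24  1.82 -0.    1.08 -1.43] F [-1.3  0.3 -1.5] w 0.0598
```

```bash
python3 -m inch '[[[0,0,0.03],[0,0,0],255],[[0,0,0.03],[0,0,0],255],[[0,0,0.03],[0,0,0],255]]';python3 -m inch '[[[0,0,0.04],[0,0,0],255],[[0,0,0.04],[0,0,0],255],[[0,0,0.04],[0,0,0],255]]'; python3 - <<'E'
from h import *
for _ in range(4):
    grab_frame('side');st()
E
```

```text
time: 9.68
tool_pos: [0.475, 0.2399, 0.1747]
eef_rot: [2.097, 2.338, 0.001]
force: [-4.0, -2.4, 4.8]
gripper_width: 0.0599
time: 9.93
tool_pos: [0.475, 0.24, 0.1747]
eef_rot: [2.097, 2.338, 0.001]
force: [-5.5, -2.7, 9.7]
gripper_width: 0.0596
t 9.9833 p [0.475  0.2399 0.1747] yawx 96.22 z [ 0.001 -0.    -1.   ] q [ 0.24  0.24  1.82 -0.    1.08 -1.43] F [-5.9 -1.8  8.3] w 0.0599
t 10.0333 p [0.475  0.24   0.1747] yawx 96.22 z [ 0.001 -0.    -1.   ] q [ 0.24  0.24  1.82 -0.    1.08 -1.43] F [-5.5 -2.1  9. ] w 0.0598
t 10.0833 p [0.475  0.24   0.1747] yawx 96.22 z [ 0.001 -0.    -1.   ] q [ 0.24  0.24  1.82 -0.    1.08 -1.43] F [-6.3 -2.7  8.9] w 0.0597
t 10.1333 p [0.475  0.2399 0.1747] yawx 96.22 z [ 0.001 -0.    -1.   ] q [ 0.24  0.24  1.82 -0.    1.08 -1.43] F [-5.2 -2.6  8.3] w 0.0593
```

The rear roller is carrying most of the load (Fx −5.5), so I'll ease about 1 mm toward the front.

```bash
python3 -m inch '[[[0,-0.02,-0.02],[0,0,0],255],[[0,-0.05,-0.02],[0,0,0],255],[[0,-0.05,-0.02],[0,0,0],255]]';python3 -m inch '[[[0,0,0.03],[0,0,0],255],[[0,0,0.03],[0,0,0],255],[[0,0,0.03],[0,0,0],255]]';python3 -m inch '[[[0,0,0.03],[0,0,0],255],[[0,0,0.03],[0,0,0],255],[[0,0,0.03],[0,0,0],255]]'; python3 - <<'E'
from h import *
for _ in range(3):
    grab_frame('side');st()
E
```

```text
time: 10.38
tool_pos: [0.4736, 0.2398, 0.1748]
eef_rot: [2.097, 2.338, 0.001]
force: [0.3, 0.7, -2.6]
gripper_width: 0.0599
time: 10.63
tool_pos: [0.4736, 0.2398, 0.174]
eef_rot: [2.097, 2.338, 0.0]
force: [-1.8, -0.8, -0.5]
gripper_width: 0.0595
time: 10.88
tool_pos: [0.4737, 0.2398, 0.1739]
eef_rot: [2.097, 2.338, 0.001]
force: [-3.4, -1.3, 4.8]
gripper_width: 0.0599
t 10.9333 p [0.4737 0.2398 0.1739] yawx 96.23 z [ 0.001 -0.    -1.   ] q [ 0.25  0.24  1.82 -0.    1.08 -1.43] F [-3.7 -1.1  5.5] w 0.0601
t 10.9833 p [0.4736 0.2398 0.1739] yawx 96.23 z [ 0.001 -0.    -1.   ] q [ 0.25  0.24  1.82 -0.    1.08 -1.43] F [-3.  -1.4  5.3] w 0.0598
t 11.0333 p [0.4736 0.2398 0.1739] yawx 96.23 z [ 0.001 -0.    -1.   ] q [ 0.25  0.24  1.82 -0.    1.08 -1.43] F [-4.3 -1.4  6.1] w 0.0598
```

```bash
python3 -m inch '[[[0,-0.02,-0.02],[0,0,0],255],[[0,-0.05,-0.02],[0,0,0],255],[[0,-0.05,-0.02],[0,0,0],255]]';python3 -m inch '[[[0,0,0.04],[0,0,0],255],[[0,0,0.04],[0,0,0],255],[[0,0,0.04],[0,0,0],255]]';python3 -m inch '[[[0,0,0.03],[0,0,0],255],[[0,0,0.03],[0,0,0],255],[[0,0,0.03],[0,0,0],255]]'; python3 - <<'E'
from h import *
for _ in range(3):
    grab_frame('side');st()
E
```

```text
time: 11.28
tool_pos: [0.4727, 0.2397, 0.1744]
eef_rot: [2.096, 2.338, 0.002]
force: [0.6, -0.1, -1.8]
gripper_width: 0.0597
time: 11.53
tool_pos: [0.4732, 0.2398, 0.1739]
eef_rot: [2.096, 2.337, 0.003]
force: [0.7, -0.4, 3.0]
gripper_width: 0.0596
time: 11.78
tool_pos: [0.4733, 0.2398, 0.1738]
eef_rot: [2.095, 2.337, 0.003]
force: [-2.9, -0.5, 7.6]
gripper_width: 0.0598
t 11.8333 p [0.4733 0.2398 0.1738] yawx 96.25 z [ 0.003 -0.    -1.   ] q [ 0.25  0.24  1.82 -0.    1.08 -1.43] F [-2.2 -1.6  7.3] w 0.0597
t 11.8833 p [0.4733 0.2398 0.1738] yawx 96.25 z [ 0.003 -0.    -1.   ] q [ 0.25  0.24  1.82 -0.    1.08 -1.43] F [-2.2 -0.6  8.1] w 0.0597
t 11.9333 p [0.4733 0.2399 0.1738] yawx 96.25 z [ 0.003 -0.    -1.   ] q [ 0.25  0.24  1.82 -0.    1.08 -1.43] F [-1.7 -0.8  7.4] w 0.0598
```

The tin now bottoms on both rollers and centres itself. I'll unload the press and release slowly.

```bash
python3 -m inch '[[[0,0,-0.02],[0,0,0],255],[[0,0,-0.02],[0,0,0],255],[[0,0,-0.02],[0,0,0],255]]'; python3 -m inch '[[[0,0,0],[0,0,0],78],[[0,0,0],[0,0,0],76],[[0,0,0],[0,0,0],74],[[0,0,0],[0,0,0],70],[[0,0,0],[0,0,0],65],[[0,0,0],[0,0,0],50],[[0,0,0],[0,0,0],30],[[0,0,0],[0,0,0],0],[[0,0,0],[0,0,0],0],[[0,0,0],[0,0,0],0]]'; python3 - <<'E'
from h import *
st()
i=grab_frame('side')['image'][190:270,200:290]
cv2.imwrite('pics/side7.png',cv2.resize(i,None,fx=7,fy=7,interpolation=cv2.INTER_CUBIC))
E
```

```text
time: 12.18
tool_pos: [0.4731, 0.2398, 0.174]
eef_rot: [2.096, 2.338, 0.003]
force: [0.6, -0.2, 0.4]
gripper_width: 0.0599
time: 13.02
tool_pos: [0.4731, 0.2398, 0.1741]
eef_rot: [2.096, 2.337, 0.003]
force: [-0.2, 0.4, 0.1]
gripper_width: 0.088
t 13.0167 p [0.4731 0.2398 0.1741] yawx 96.24 z [ 0.003 -0.    -1.   ] q [ 0.25  0.24  1.82 -0.    1.08 -1.43] F [-0.2  0.4  0.1] w 0.088
```

View pics/side7.png

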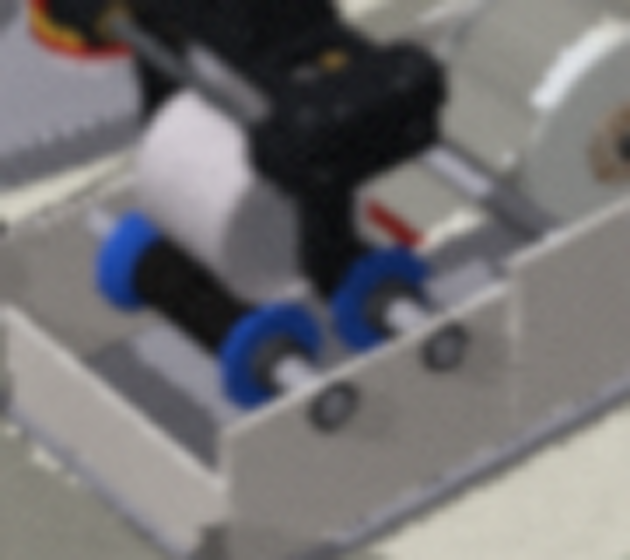

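The tin rests on the rollers (outline around crop (220,200)), the fingers are open, and the force is zero. I'll retreat straight up and then back off so I can look.

```bash
python3 -m inch '[[[0,0,-0.5],[0,0,0],0],[[0,0,-1.2],[0,0,0],0],[[0,0,-2.2],[0,0,0],0],[[0,0,-3.4],[0,0,0],0],[[0,0,-4.6],[0,0,0],0],[[0,0,-5],[0,0,0],0],[[-1,-2,-5.5],[0,0,0],0],[[-2.5,-4,-6],[0,0,0],0],[[-4,-5,-6],[0,0,0],0],[[-5,-5,-6],[0,0,0],0]]';python3 -m inch '[[[-4,1,0],[0,0,0],0],[[-4,1,0],[0,0,0],0],[[-4,1,0],[0,0,0],0],[[-4,1,0],[0,0,0],0],[[-4,1,0],[0,0,0],0]]'; python3 - <<'E'
from h import *
st()
for n in('side','top'):
    i=grab_frame(n)['image'];cv2.imwrite(f'pics/{n}8f.png',i)
    i=i[190:270,200:290] if n=='side' else i[220:320,215:300]
    cv2.imwrite(f'pics/{n}8.png',cv2.resize(i,None,fx=6,fy=6,interpolation=cv2.INTER_CUBIC))
E
```

```text
time: 13.9
tool_pos: [0.3659, 0.119, 0.322]
eef_rot: [2.092, 2.342, 0.002]
force: [1.1, -1.5, 0.3]
gripper_width: 0.0885
time: 14.32
tool_pos: [0.4018, 0.0218, 0.3214]
eef_rot: [2.097, 2.34, 0.002]
force: [0.2, 0.5, 0.7]
gripper_width: 0.0884
t 14.3167 p [0.4018 0.0218 0.3214] yawx 96.27 z [ 0.001  0.001 -1.   ] q [-0.24 -0.25  1.99  0.    1.4  -1.92] F [0.2 0.5 0.7] w 0.0884
```

View pics/side8.png

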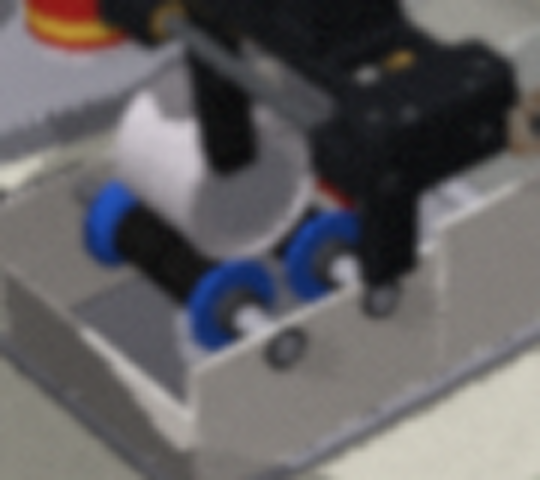

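View pics/top8.png

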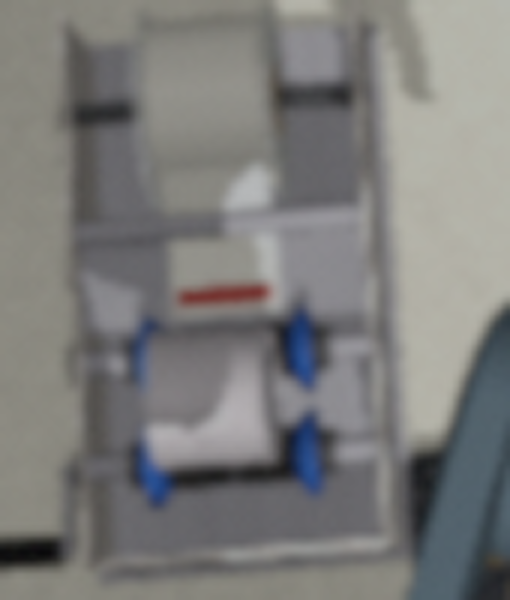

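View pics/side8f.png

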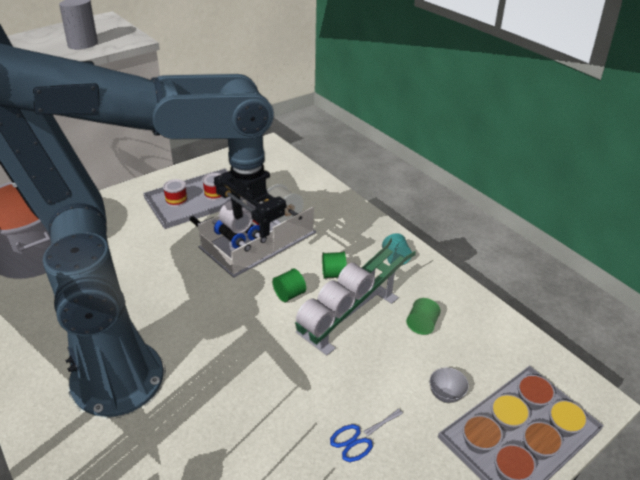

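```bash
python3 -m inch '[[[-1,-2,-4],[0,0,0],0],[[-3,-3,-7],[0,0,0],0],[[-6,-3,-8],[0,0,0],0],[[-6,-3,-8],[0,0,0],0],[[-6,-3,-8],[0,0,0],0],[[-6,-3,-8],[0,0,0],0],[[-6,-3,-8],[0,0,0],0],[[-6,-3,-8],[0,0,0],0],[[-6,-3,-8],[0,0,0],0],[[-6,-3,-8],[0,0,0],0]]'; python3 - <<'E'
from h import *
st()
F={n:grab_frame(n) for n in('side','top')}
s,t=F['side'],F['top']
T=lambda x,y:(215+(x+.5)/6-.5,220+(y+.5)/6-.5)
th=np.radians(6.1);ex=np.array([np.cos(th),np.sin(th),0]);ey=np.array([-np.sin(th),np.cos(th),0]);c=np.array([.4733,.2395,0])
L=lambda p:(round(float((p-c)@ex),4),round(float((p-c)@ey),4))
for p in((149,400),(274,395)): print(L(onz(t,*T(*p),.1595)))
for p in((240.7,296.8),(265.4,295.3),(264.3,277.6),(239.8,279.5)): print('collar',L(onz(t,*p,.08)))
im=cv2.resize(s['image'][190:270,200:290],None,fx=7,fy=7,interpolation=cv2.INTER_CUBIC);cv2.imwrite('pics/ov3.png',im)
for n,y in(('near',-.03),('far',.03)):
    P=np.array([proj(s,[.4733,.2395,.123]+ey*y+.0365*(np.cos(a)*ex+np.sin(a)*np.array([0,0,1]))) for a in np.linspace(0,2*np.pi,60)])
    cv2.polylines(im,[((P-[200,190])*7+3).astype(int)],True,(0,255,0) if n=='near' else (0,255,255),1)
cv2.imwrite('pics/ov2.png',im)
cv2.imwrite('pics/side9.png',s['image']);cv2.imwrite('pics/top9.png',t['image'])
E
```

```text
time: 15.25
tool_pos: [0.3438, -0.1331, 0.5199]
eef_rot: [-2.089, -2.343, -0.003]
force: [-0.4, 0.5, -0.5]
gripper_width: 0.0881
t 15.25 p [ 0.3438 -0.1331  0.5199] yawx 96.56 z [-0.001  0.003 -1.   ] q [-0.7  -0.4   1.71  0.    1.83 -2.38] F [-0.4  0.5 -0.5] w 0.0881
(-0.0031, 0.0279)
(-0.0052, -0.0357)
collar (-0.0268, 0.0383)
collar (-0.0278, -0.0412)
collar (0.0297, -0.0405)
collar (0.0294, 0.039)
```

View pics/ov2.png

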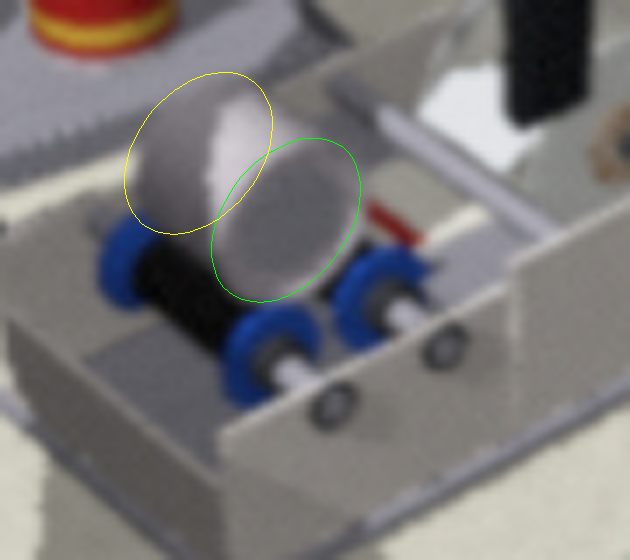

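View pics/top9.png

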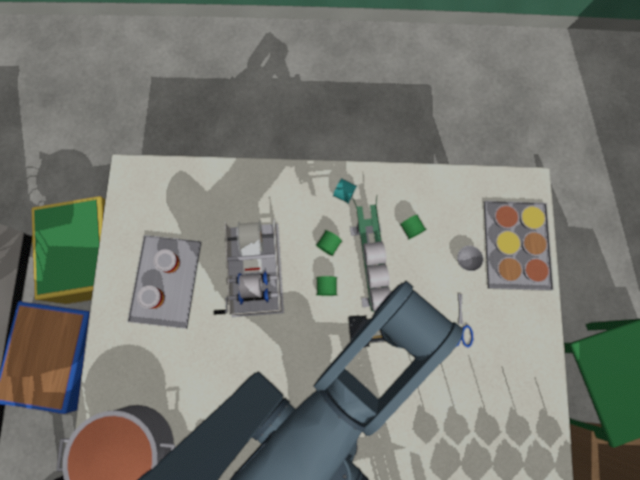

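The tin is seated, but it may sit 2–3 mm toward −y of the middle. I'll measure that more carefully.

```bash
python3 - <<'E'
from h import *
a=cv2.imread('pics/top9.png')[265:307,230:275];cv2.imwrite('pics/t10.png',cv2.resize(a,None,fx=14,fy=14,interpolation=cv2.INTER_CUBIC))
a=cv2.imread('pics/side9.png')[195:250,210:265];cv2.imwrite('pics/s10.png',cv2.resize(a,None,fx=10.9,fy=10.9,interpolation=cv2.INTER_CUBIC))
E
```

```text
(no output)
```

View pics/t10.png

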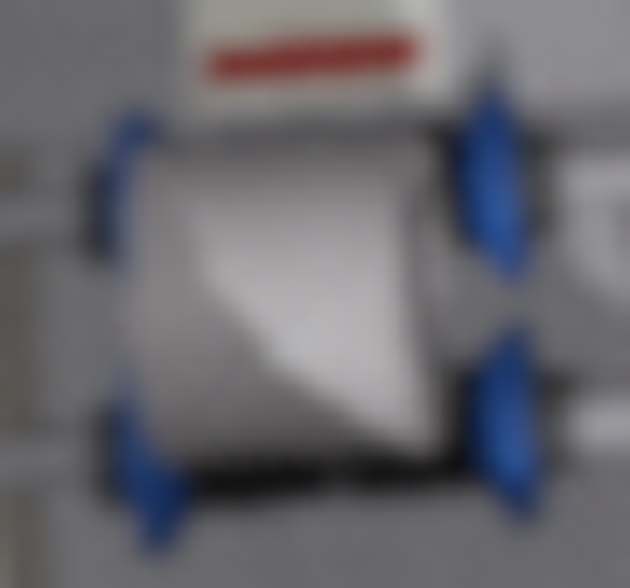

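View pics/s10.png

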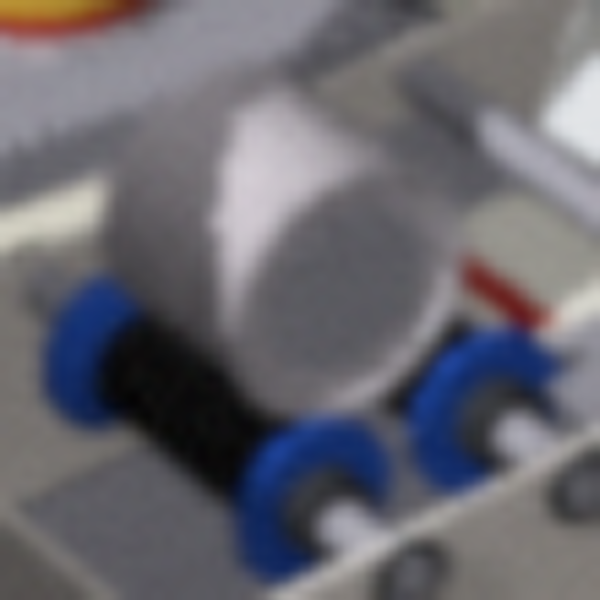

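```bash
python3 - <<'E'
from h import *
s,t=grab_frame('side'),grab_frame('top')
T=lambda x,y:(230+(x+.5)/14-.5,265+(y+.5)/14-.5)
S=lambda x,y:(210+(x+.5)/10.9-.5,195+(y+.5)/10.9-.5)
th=np.radians(6.1);ex=np.array([np.cos(th),np.sin(th),0]);ey=np.array([-np.sin(th),np.cos(th),0]);c=np.array([.4733,.2395,0])
L=lambda p:(round(float((p-c)@ex),4),round(float((p-c)@ey),4))
for p in((130,300),(412,300)): print('top tin',L(onz(t,*T(*p),.1595)))
for p in((172,480),(475,465)): print('inner collar at roller base top',L(onz(t,*T(*p),.09)))
print('side near face',L(onz(s,*S(347,293),.123)))
print('side collars mid', [L(np.array(p)) for p in((.4984,.2861,0),(.4419,.2796,0),(.5059,.2012,0),(.4525,.1956,0))])
E
```

```text
top tin (-0.0021, 0.0297)
top tin (-0.0066, -0.0317)
inner collar at roller base top (-0.0346, 0.0334)
inner collar at roller base top (-0.0363, -0.0357)
side near face (0.0008, -0.0326)
side collars mid [(0.0299, 0.0437), (-0.027, 0.0432), (0.0283, -0.0415), (-0.0253, -0.0414)]
```

In the top view the tin's middle is within 1 mm of the collar middle; the side view says about 3 mm off at most. The tin is level with its predicted seated outline. I'm handing in.

```bash
python3 -c "
from bench import finish_job,get_obs
print(get_obs()['time']);print(finish_job())"
```

```text
15.45
the job is handed in; nothing more can be done
None
```

I took the end tin off the track and laid it on the labeller's two rollers between the blue collars. The job was handed in at 15.45 s.

- **Pick:** The first grip was a few millimetres off, since the +y finger touched the tin first. I shifted the gripper and closed again, then lifted straight up. The other three tins rolled down, and the next one sits against the stop.
- **Placing:** I lowered the tin until it touched and then worked it into the nest. The rear roller was taking most of the load, so I moved it 1–2 mm toward the front until it bottomed on both. The largest push was about 10 N. I eased the force to about zero before opening the fingers slowly, and then backed away.
- **Seating:** In the side view the tin matches the outline of a seated tin to about 1 px, and in the top view it lies square to the rollers.
- **Centring:** The two cameras disagree a little. The top view puts the tin within about 1 mm of the middle between the collars, while the side view puts it about 3 mm toward −y. Both are inside the 4 mm gap on each side, so I left it.
- **Other objects:** In the last pictures the labelled tins, cup and scissors looked unmoved to the eye; I did not measure them.

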